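Hold the sprung board clamp open at its width mark

TASK

Get the board clamp ready for me to drop a board in: lift the steel keeper link up and off its two posts and stand it flat on the bare desk, clear of the clamp. Then pull the clamp's sprung carriage out by its upright black knob until its pointer is in line with the tooth of the width mark, and finish still holding it there against its spring, because it snaps back if let go. Leave the width mark where it is set, and leave the cutters, the small circuit board and the flux bottle alone.

Things in the scene. Friction and masses are not known exactly. Their poses are not given: they have to be found in the camera images.
- fixture: Board clamp fixed to the desk: grey base 195 x 100 x 12 mm, dark fixed jaw at its +x end (top at 36 mm), low front block (top at 32 mm) at its -x end. Origin on the desk, on the centre line, under the carriage's post when shut; base x -115 to +80, y -50 to +50 mm. The carriage pulls out to -x, roughly towards the robot; z up. The desk beside its -y edge is bare for about 13 cm.
- carriage (a joint): Travel in m of the sprung aluminium carriage (62 x 56 mm, top 36 mm above the desk) along the clamp's -x: 0 = shut (spring returns it), limit 0.055. The pull needed is about 5 N at 0 plus 0.16 N for each mm. While the keeper link is on, it can move only a few mm.
- knob (a point): Grip point of the upright cylindrical black knob on the carriage, 22 mm in diameter, its wide part from 44 to 84 mm above the desk, this point at 65 mm on its axis. It moves with the carriage, axes as the clamp's. On the clamp's axis, 38 mm to -x of the carriage's post.
- pointer (a point): Tip (top edge) of the small steel pointer on the +y side of the carriage, 36 mm above the desk; moves with the carriage, axes as the clamp's.
- mark (a point): Tip (top edge) of the steel tooth on the dark 14 x 10 mm width-mark rider that stands on the +y edge of the base, facing the pointer; 36 mm above the desk, axes as the clamp's. The pointer is in line with it when both have the same x in the clamp's frame (22 to 44 mm of travel from shut). The rider is set stiffly and stays unless knocked.
- rider (a joint): Setting in m of the width mark along the clamp's -x, 0 to 0.022; not to be changed.
- keeper_tab (a point): Centre of the upright tab of the loose steel keeper link (80 g). Link: flat plate 84 mm (its x) x 24 mm (its y) x 8 mm with two 12 mm holes 60 mm apart; on its middle stands the tab, 26 mm (x) x 14 mm (y), from 8 to 42 mm above the plate's underside; this point is 25 mm above the underside. At the start the plate lies on the carriage and the fixed jaw, underside 36 mm above the desk, its holes over two upright 8 mm posts, one on each, that reach 54 mm above the desk.
- keeper: The same keeper link; origin at the centre of the plate's underside.
- side_cutter: Side cutters with red grips, 46 x 123 x 10 mm, lying between the clamp and the desk's near edge; origin at the centre of the underside; leave alone.
- pcb_small: Small circuit board 34 x 50 x 14 mm lying on the desk beside the clamp's +y edge; origin at the centre of the underside; leave alone.
- flux_bottle: Flux bottle 36 mm across, 88 mm tall, standing behind the clamp; origin at the centre of the underside; leave alone.
Not all that is in view belongs to the job. Of the things that look like the keeper, the largest one is meant.

How it is judged:
By the outcome, as a careful person would: the job done as asked, in the order asked, and still so for the second after the job is handed in, while the arm keeps its last pose, push and grip.
It also fails if it takes over 48 s, if anything falls off the work surface, if the arm or the gripper's body presses on something with over 40 N, if the wrist force passes 120 N, or if a joint passes its speed limit or range.

ROBOT

A 7-joint arm with a two-finger parallel gripper is mounted at the origin on a cart in front of the work surface, level with it; the furniture and walls round the work are solid. World frame = base frame: x ahead of the robot, y to its left, z up, the work surface at z = 0. Lengths are in m, angles in rad, forces in N, time in s.
With the tool pointing down it reaches from about 0.4 to 0.75 m from the base axis. Payload 19.5 kg.
Tool frame: the origin (TCP) lies on the front face of the gripper's body, between the roots of the fingers; the fingertips stand 73 mm ahead of it and the grasp point (between the pads) lies 54 mm ahead of it (bot.tips_ahead is the distance from the TCP to the fingertips, in m); z points along the fingers, x is the direction in which the jaws open and shut, and the axes are right-handed (so a half turn about z gives the same grasp; the last joint's range is limited). The gripper opens to 85 mm and grips with 20 to 120 N. Pads are 22 mm wide; open, the fingers measure 114 mm over their backs; the gripper's body (76 mm by 85 mm) begins 54 mm behind the grasp point. The pads swing forward as they close: fully open they stand 13 mm farther back than shut.
Start: joints at [1.111, 0.707, -0.028, 1.485, 0.022, 0.951, -0.075], TCP at [0.233, -0.526, 0.304] pointing down, gripper open.
Joint ranges: [-2.71, 2.71], [-0.32, 2.16], [-1.57, 1.52], [0, 2.45], [-1.46, 4.6], [0, 2.02], [-2.83, 2.83]. Speed limits (rad/s): [1.89, 1.89, 2.57, 2.57, 3.01, 3.01, 3.01].

INTERFACE

Orientations are given as a unit quaternion [x, y, z, w].
In Python, from bench import bot, solver, imaging, hand_in, readout gives the robot as it stands. Calls block until the motion is done:
- bot.move_pose(position, orientation): joint-space move of the TCP to a pose.
- bot.movel(position, max_speed=0.15, ori=None, stop_force=None): straight line of the TCP; ori=None keeps the orientation; max_speed is the mean speed in m/s. With stop_force (N) it stops when the force on the tool has changed by that much, and returns True; else False.
- bot.goto_joints(angles): joint-space move.
- bot.gripper_open() and bot.clamp(): open the fingers fully, or close them until they stop; the grip force is fixed at half the most.
- bot.wait(seconds).
- solver.ik(position, orientation): joint angles nearest the present ones, or None.
- imaging.grab_frame(name): name is "scene" or "top" or "wrist"; returns (picture, depth): 400x640x3 uint8, red, green, blue; 400x640 float32, m along the optical axis (not along the pixel's ray), 0 where there is no reading.
- imaging.get_calibration(name): a dict with "vertical_fov" (degrees; the focal length in pixels is half the picture's height over the tangent of half this angle, whatever the lens; pixels are square), "cx", "cy" (the principal point, pixels), "dist" ([k1, k2, p1, p2, k3] as OpenCV has them; the pictures are not rectified), "origin" and "orientation" of the camera in the world. Camera axes: x right, y down, z forward; pixel columns grow to the right and rows downward; lengths in m; the calibration is good to about 2 mm. A picture is of the moment at which its call begins: read the wrist's pose just before it. get_calibration takes no time and is no camera call; for the wrist camera it gives the pose at the moment of the call.
A pose or a line that the arm cannot do raises bot.Unreachable and nothing moves.
- hand_in(): hands the job in, once; it reports no verdict.
Readings, each from a call of its own:
- readout.get_clock(): time.
- readout.get_qpos(): joint angles.
- readout.get_qd(): joint speeds.
- readout.get_joint_torque(): joint torques, N m.
- readout.get_eef_pos(): TCP position.
- readout.get_ee_rot(): TCP orientation.
- readout.get_ft_force(): force on the tool from outside, world axes, zero at the start.
- readout.get_ft_torque(): the same for the moment, N m.
- readout.get_opening(): opening from 0.0 (shut) to 1.0 (fully open).
Only numpy, scipy, OpenCV 4.12 (cv2) and the standard library are available. Lean on these libraries where they do the work, as an engineer would, in place of code of your own. Each camera call takes 0.05 s, during which the arm holds its last target.

## Working session

There is one attempt and no reset: what is moved stays moved. The work goes in short steps, each a Python script; the robot and the scene stay as the last script left them, time stands still between calls to the robot, and variables do not carry over. Pictures are saved under pics/ and viewed, and the job is handed in when it is done.

```bash
ls; mkdir -p pics
cat > h.py <<'E'
import numpy as np, cv2
from bench import bot, solver, imaging, hand_in, readout
from scipy.spatial.transform import Rotation as R
def K(c):
    f=200/np.tan(np.radians(c["vertical_fov"])/2)
    return np.array([[f,0,c["cx"]],[0,f,c["cy"]],[0,0,1.]]),np.array(c["dist"],float)
def pose(c): return R.from_quat(c["orientation"]).as_matrix(),np.array(c["origin"])
def ray(c,uv):
    k,d=K(c);p=cv2.undistortPoints(np.array(uv,float).reshape(-1,1,2),k,d).reshape(-1,2)
    return np.c_[p,np.ones(len(p))]
def atz(c,uv,z):
    r,o=pose(c);v=ray(c,uv)@r.T;return o+v*((z-o[2])/v[:,2])[:,None]
def atd(c,uv,dep):
    r,o=pose(c);v=ray(c,uv);uv=np.array(uv).reshape(-1,2).astype(int)
    return o+(v*dep[uv[:,1],uv[:,0]][:,None])@r.T
def proj(c,P):
    r,o=pose(c);k,d=K(c);q=(np.array(P).reshape(-1,3)-o)@r
    return cv2.projectPoints(q.reshape(-1,1,3),np.zeros(3),np.zeros(3),k,d)[0].reshape(-1,2)
def save(n,im): cv2.imwrite('pics/'+n,im[:,:,::-1])
E
python3 - <<'E'
from h import *
import pickle
for n in("scene","top","wrist"):
    c=imaging.get_calibration(n);im,d=imaging.grab_frame(n);save(n+'0.png',im)
    pickle.dump((c,im,d),open(n+'0.pkl','wb'));print(n,c)
print(readout.get_clock(),readout.get_ee_rot())
E
```

```text
pics
scene {'vertical_fov': 51.19076084632885, 'cx': 318.9482126293916, 'cy': 200.89946882355497, 'dist': array([-0.11166956,  0.        ,  0.        ,  0.        ,  0.        ]), 'origin': array([0.06102358, 0.64710036, 0.47308824]), 'orientation': array([-0.28145723,  0.79304787, -0.5108633 ,  0.17571454])}
top {'vertical_fov': 45.21496962325245, 'cx': 314.7178549069605, 'cy': 205.54397129971352, 'dist': array([-0.04769763,  0.        ,  0.        ,  0.        ,  0.        ]), 'origin': array([ 0.52600489, -0.00308369,  1.0020049 ]), 'orientation': array([ 0.70756877, -0.70606752,  0.02175265, -0.01849091])}
wrist {'vertical_fov': 71.53169548169633, 'cx': 313.6051100009197, 'cy': 203.02065847073203, 'dist': array([-0.0028988,  0.       ,  0.       ,  0.       ,  0.       ]), 'origin': array([ 0.29944363, -0.49692514,  0.37311833]), 'orientation': array([ 0.82981389, -0.53946214, -0.07792222,  0.11965629])}
0.15 [ 8.38363641e-01 -5.45111241e-01 -3.08366532e-04 -2.12136668e-04]
```

View pics/scene0.png

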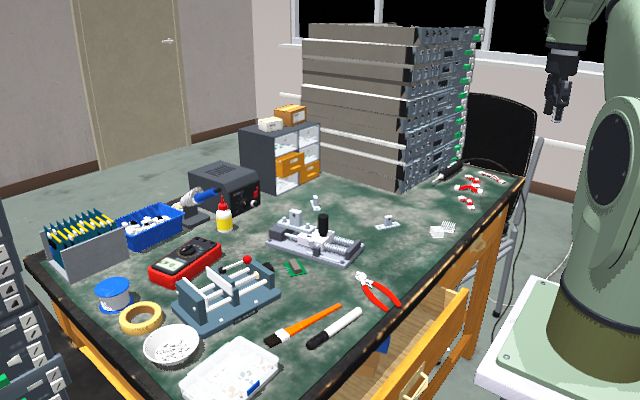

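View pics/top0.png

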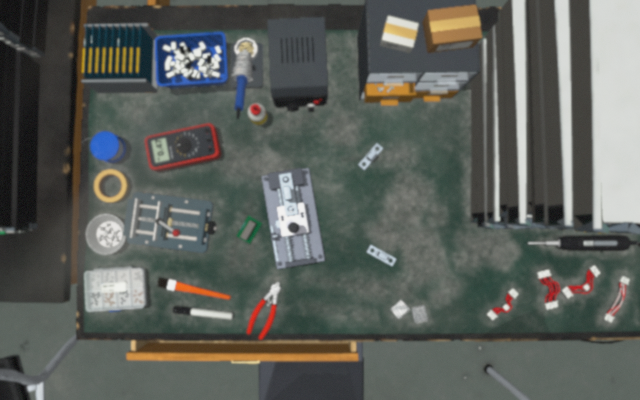

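The scene picture shows the clamp at about (315,240), with its black knob at (323,224). In the top picture the clamp is at about (293,217). Three things look like the keeper in the top picture: the link on the clamp (~(290,200)), a loose one at (371,156) and a loose one at (381,255). I'll enlarge to check which is largest.

Run:
```python
import cv2
t=cv2.imread('pics/top0.png');s=cv2.imread('pics/scene0.png')
cv2.imwrite('pics/topc.png',cv2.resize(t[140:285,230:410],None,fx=4,fy=4,interpolation=cv2.INTER_CUBIC)[:600,:800])
cv2.imwrite('pics/scenec.png',cv2.resize(s[180:290,250:410],None,fx=5,fy=5,interpolation=cv2.INTER_CUBIC))
```

```text
(no output)
```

View pics/topc.png

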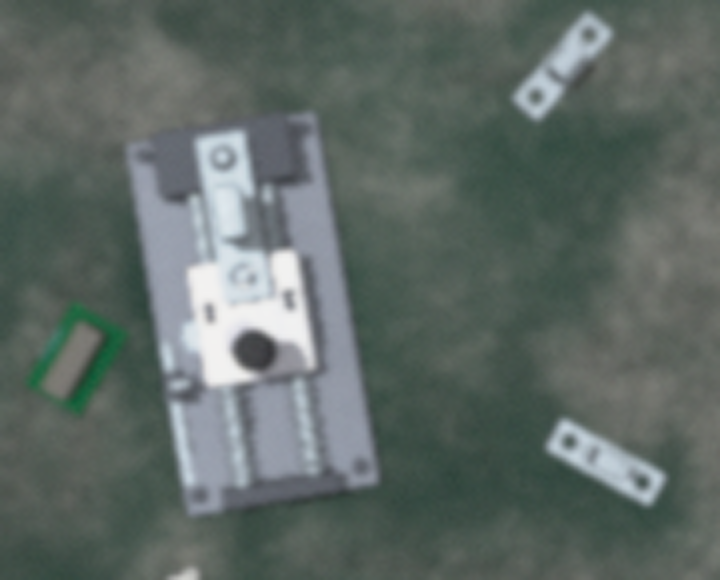

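View pics/scenec.png

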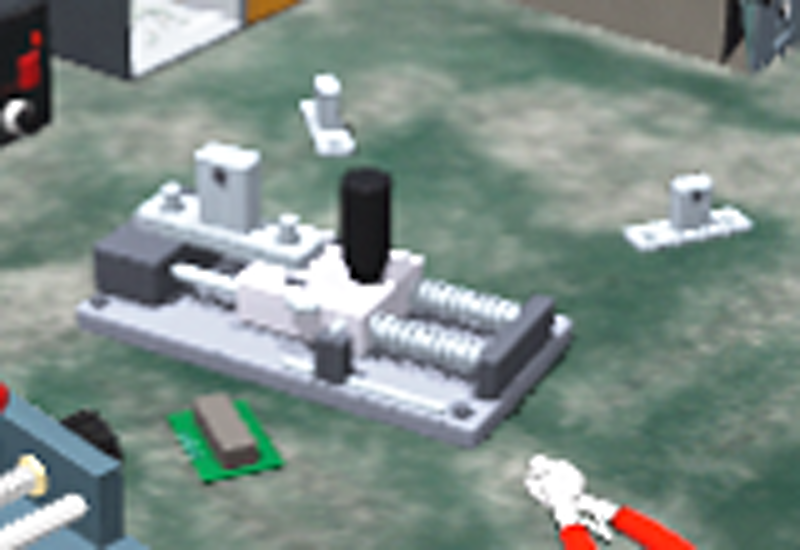

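The link on the clamp is clearly the largest, at crop (232,215) or top (288,194). Its posts show through its two holes, and the two loose ones are smaller decoys. Next I'll fit the clamp's pose from the base corners.

```bash
cat >> h.py <<'E'
def fit2d(A,B): # A local Nx2 -> B world
    ca,cb=A.mean(0),B.mean(0);u,s,vt=np.linalg.svd((A-ca).T@(B-cb));r=(u@np.diag([1,np.linalg.det(u@vt)])@vt).T
    return np.arctan2(r[1,0],r[0,0]),cb-r@ca,r
E
python3 - <<'E'
from h import *
import pickle
c,im,d=pickle.load(open('top0.pkl','rb'))
uv=np.array([(126,146),(313,112),(380,482),(190,515)])/4+np.array([230,140])-.4
L=np.array([(80,50),(80,-50),(-115,-50),(-115,50)])/1000
W=atz(c,uv,.012);print(W,np.linalg.norm(np.diff(W,axis=0),axis=1))
th,t,r=fit2d(L,W[:,:2]);print(np.degrees(th),t,(W[:,:2]-(L@r.T+t))*1000)
def w(x,y): return r@np.array([x,y])+t
print('tab',w(.03,0),'knob',w(-.038,0))
for p in [(231,205),(253,348)]:
    q=np.array(p)/4+[230,140]; print(p,atd(c,[q],d))
print('tabdetect',atz(c,np.array([[231,205]])/4+[230,140],.078),'knob',atz(c,np.array([[254,350]])/4+[230,140],.084))
wc=imaging.get_calibration('wrist');rt=R.from_quat(readout.get_ee_rot()).as_matrix();rw,o=pose(wc)
print('cam in tool',rt.T@(o-readout.get_eef_pos()),(rt.T@rw).round(3)); print(readout.get_eef_pos())
E
```

```text
[[ 0.64329008  0.10364328  0.012     ]
 [ 0.66123138  0.0068081   0.012     ]
 [ 0.47029249 -0.02810603  0.012     ]
 [ 0.45323328  0.06929692  0.012     ]] [0.09848321 0.19410476 0.09888554]
10.284852780922943 [0.57423062 0.04103506] [[-0.72802142 -0.87175446]
 [-0.640926    0.68629344]
 [ 0.28697573  0.58787349]
 [ 1.08197168 -0.40241247]]
tab [0.60374859 0.04639132] knob [0.5368412  0.03425046]
(231, 205) [[0.60611869 0.04477596 0.07868274]]
(253, 348) [[0.53715694 0.03353975 0.08663423]]
tabdetect [[0.60617793 0.04481135 0.078     ]] knob [[0.53623607 0.03316364 0.084     ]]
cam in tool [ 0.00075897 -0.07205207 -0.06960154] [[ 1.    -0.     0.001]
 [-0.     0.959  0.283]
 [-0.001 -0.283  0.959]]
[ 0.23326612 -0.52543044  0.30357735]
```

The fit is good to about 1 mm: yaw is about 10.3°, and tab and knob heights match what was given. I'll check the space around the path, then go to a hover for a wrist look at the pointer and mark.

```bash
cat >> h.py <<'E'
TH=np.radians(10.285);T0=np.array([0.57423,0.04104])
Rc=np.array([[np.cos(TH),-np.sin(TH)],[np.sin(TH),np.cos(TH)]])
def w(x,y,z): return np.r_[Rc@np.array([x,y])+T0,z]
def loc(P): P=np.atleast_2d(P);return np.c_[(P[:,:2]-T0)@Rc,P[:,2]]
a=Rc@np.array([0,-1.]);X=np.r_[a,0];Z=np.array([0,0,-1.])
Q=R.from_matrix(np.c_[X,np.cross(Z,X),Z]).as_quat()
E
python3 - <<'E'
from h import *
import pickle
c,im,d=pickle.load(open('top0.pkl','rb'))
v,u=np.mgrid[0:400:2,0:640:2];uv=np.c_[u.ravel(),v.ravel()];P=atd(c,uv,d)
m=(P[:,2]>.1)&(P[:,1]<-.15)&(P[:,2]<.9)&(P[:,0]<.75);S=P[m];print('stack y max',S[:,1].max(),'x min',S[:,0].min(),'zmax',S[:,2].max())
for y in (-.25,-.3,-.35,-.4,-.5):
    q=S[abs(S[:,1]-y)<.02];print(y,len(q),q[:,0].min() if len(q) else None)
for p in [(371,156),(381,255)]: print(p,loc(atz(c,[p],.01)))
print(bot.tips_ahead)
qs=[solver.ik([.45,-.15,.3],Q)]+[solver.ik(p,Q) for p in (w(.06,.03,.25),w(.03,0,.12),w(.01,-.12,.09),w(-.038,0,.12),w(-.08,0,.12))]
for q in qs: print(None if q is None else np.round(q,2))
E
```

```text
stack y max -0.3184054278824727 x min 0.5271085565326682 zmax 0.4514260866274301
-0.25 0 None
-0.3 243 0.5378492329527242
-0.35 2114 0.527158198918098
-0.4 1224 0.5271085565326682
-0.5 0 None
(371, 156) [[ 0.08062239 -0.1831037   0.01      ]]
(381, 255) [[-0.12508634 -0.16578437  0.01      ]]
0.0726
[ 0.19  0.57  0.11  1.85 -0.09  0.73 -1.04]
[-0.26  0.87  0.19  1.33 -0.18  0.96 -1.43]
[-0.23  1.01  0.21  1.53 -0.3   0.62 -1.26]
[ 0.    1.06  0.14  1.52 -0.23  0.58 -1.12]
[-0.21  0.95  0.16  1.79 -0.32  0.43 -1.21]
[-0.18  0.91  0.12  1.94 -0.32  0.31 -1.19]
```

Run:
```python
from h import *
import pickle
bot.move_pose([.43,-.17,.3],Q)
bot.move_pose(w(.06,.03,.25),Q)
c=imaging.get_calibration('wrist');im,d=imaging.grab_frame('wrist');pickle.dump((c,im,d),open('w1.pkl','wb'));save('w1.png',im)
print(readout.get_clock(),readout.get_eef_pos(),w(.06,.03,.25))
```

```text
2.9333 [0.62785764 0.07937705 0.2504951 ] [0.62790957 0.08127063 0.25      ]
```

View pics/w1.png

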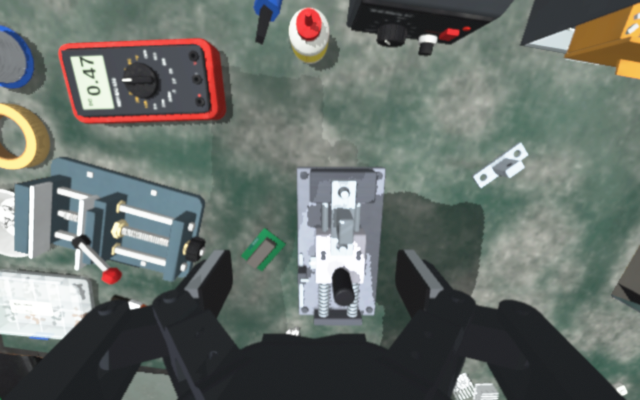

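The wrist picture shows the clamp from (297,168) to (381,318), with the rider near (304,268) and the pointer near (313,255). I'll enlarge it and project the fitted geometry over it.

Run:
```python
from h import *
import pickle
c,im,d=pickle.load(open('w1.pkl','rb'))
x0,y0,s=285,235,9
o=cv2.resize(im[y0:y0+65,x0:x0+88],None,fx=s,fy=s,interpolation=cv2.INTER_CUBIC)
save('w1c.png',o)
o=cv2.resize(im[160:325,285:395],None,fx=3.6,fy=3.6,interpolation=cv2.INTER_CUBIC)
pts=[w(x,y,.012) for x in(-.115,.08) for y in(-.05,.05)]+[w(0,0,.054),w(.06,0,.054),w(.03,0,.078),w(-.038,0,.084)]
for p in proj(c,pts): cv2.drawMarker(o,tuple(int(v) for v in ((p-[285,160]+.5)*3.6)),(255,0,0),0,12,1)
save('w1d.png',o)
```

```text
(no output)
```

View pics/w1c.png

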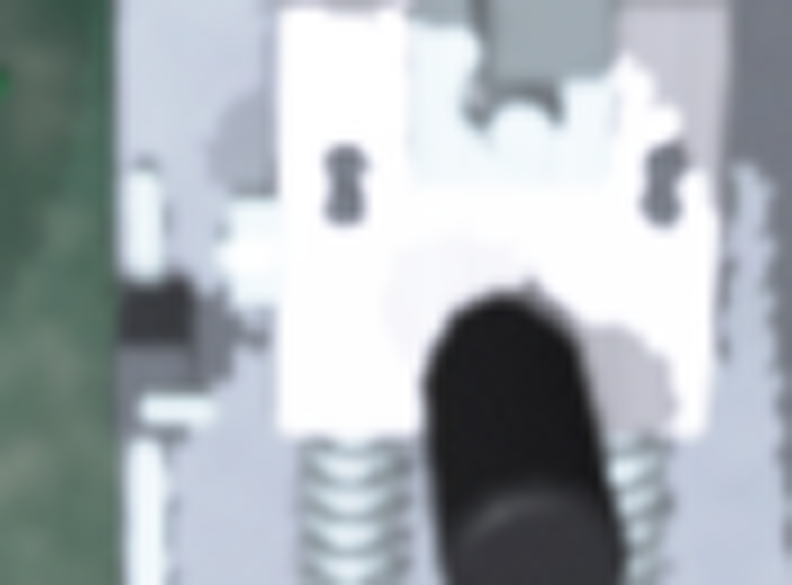

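View pics/w1d.png

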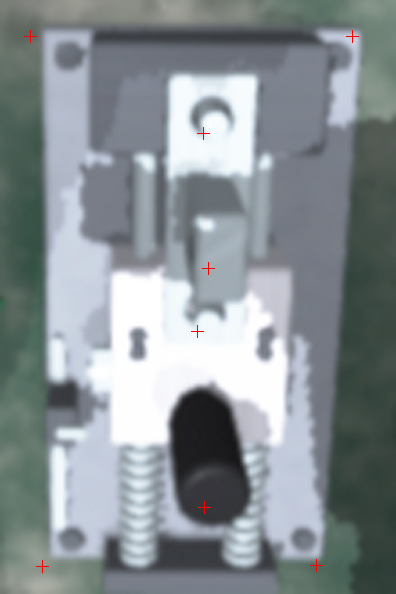

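The overlay is off by about 3 mm, and the arm was still settling when the picture was taken. I'll take a closer, settled view straight over the mark.

Run:
```python
from h import *
import pickle
bot.move_pose(w(-.035,.03,.185),Q)
bot.wait(.4)
print(readout.get_clock(),readout.get_eef_pos(),w(-.035,.03,.185),readout.get_qd().round(3))
c=imaging.get_calibration('wrist');im,d=imaging.grab_frame('wrist');pickle.dump((c,im,d),open('w2.pkl','wb'))
pts=[w(x,y,.012) for x in(-.115,.08) for y in(-.05,.05)]+[w(0,0,.054),w(.06,0,.054),w(.03,0,.078),w(-.038,0,.084)]
for p in proj(c,pts): cv2.drawMarker(im,tuple(int(v+.5) for v in p),(255,0,0),0,12,1)
save('w2.png',im)
```

```text
3.9 [0.53460757 0.06432818 0.18505958] [0.53443605 0.06430889 0.185     ] [-0.001  0.002 -0.001  0.004  0.001 -0.    -0.001]
```

View pics/w2.png

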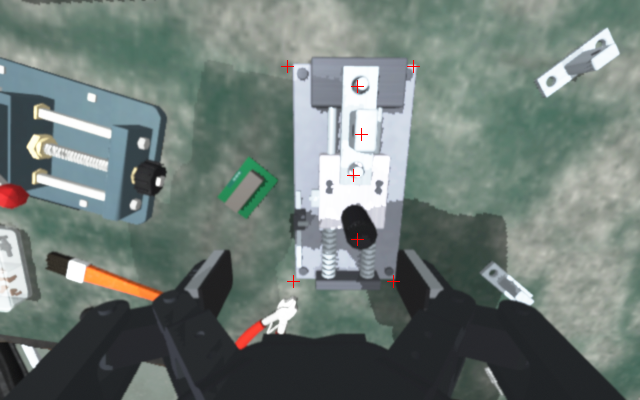

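Run:
```python
from h import *
import pickle
c,im,d=pickle.load(open('w2.pkl','rb'))
save('w2a.png',cv2.resize(im[45:295,275:425],None,fx=2.4,fy=2.4,interpolation=cv2.INTER_CUBIC))
save('w2b.png',cv2.resize(im[180:250,280:380],None,fx=8,fy=8,interpolation=cv2.INTER_CUBIC))
```

```text
(no output)
```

View pics/w2a.png

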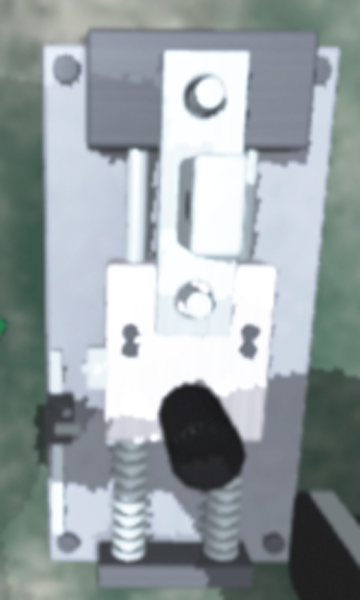

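View pics/w2b.png

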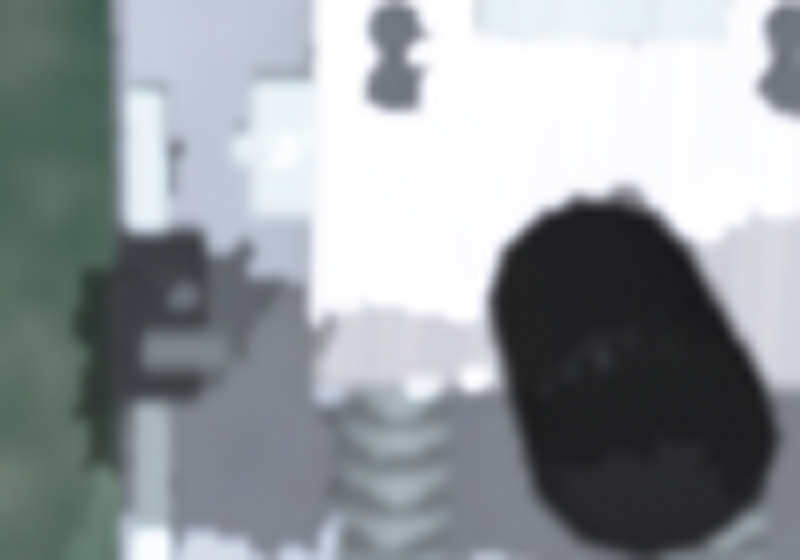

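Run:
```python
from h import *
import pickle
L=np.array([(80,50),(80,-50),(-115,50)])/1000
c,im,d=pickle.load(open('w2.pkl','rb'))
f=lambda p,s,o:(np.array(p,float)+.5)/s-.5+np.array(o)
uv=f([(43,45),(340,47),(52,560)],2.4,(275,45))
W=atz(c,uv,.012);th,t,r=fit2d(L,W[:,:2]);print('wrist',np.degrees(th),t,((W[:,:2]-(L@r.T+t))*1000).round(1).tolist())
print('tab top wrist',loc(atz(c,f([(222,202)],2.4,(275,45)),.078)),'holes',loc(atz(c,f([(205,94),(195,299)],2.4,(275,45)),.054)))
print('pointer',loc(atz(c,f([(238,148)],8,(280,180)),.036)),'tooth',loc(atz(c,f([(228,350)],8,(280,180)),.036)))
# depth check
for p in [(205,80),(222,180)]: 
    q=f([p],2.4,(275,45)); print(atd(c,q,d))
# scene
c,im,d=pickle.load(open('scene0.pkl','rb'))
uv=f([(78,312),(472,442),(575,318)],5,(250,180))
L=np.array([(80,50),(-115,50),(-115,-50)])/1000
W=atz(c,uv,.012);th,t,r=fit2d(L,W[:,:2]);print('scene',np.degrees(th),t,((W[:,:2]-(L@r.T+t))*1000).round(1).tolist())
# deck depth plane vs z=0
for n in('scene0','top0','w2'):
    c,im,d=pickle.load(open(n+'.pkl','rb'))
    uv=proj(c,[w(.03,-.1,0),w(0,-.11,0),w(-.05,-.12,0)]);print(n,atd(c,uv,d)[:,2].round(4))
```

```text
wrist 10.195280048451346 [0.57684072 0.03789352] [[-0.4, -0.6], [-1.1, 0.9], [1.5, -0.2]]
tab top wrist [[ 0.03295766 -0.00385048  0.078     ]] holes [[ 0.06148401 -0.00202471  0.054     ]
 [ 0.0039233  -0.00170377  0.054     ]]
pointer [[-0.02272918  0.03260564  0.036     ]] tooth [[-0.04469867  0.0337487   0.036     ]]
[[0.63867988 0.05077013 0.05349943]]
[[0.61263348 0.04428525 0.07742681]]
scene 9.977351034567894 [0.57480887 0.0408849 ] [[-1.5, -1.4], [-1.3, 5.0], [2.9, -3.6]]
scene0 [0.0006 0.0024 0.0001]
top0 [-0.0025  0.0024  0.0022]
w2 [-0.      0.0014  0.0021]
```

The wrist fit is 2.6 mm in x and 3.1 mm in y from the top fit. The pads look symmetric about column 314.5 where the calibration predicts 312, so the wrist camera is about 1 mm off sideways. The pointer-to-tooth distance comes from a single picture and is 22.0 mm. Next I'll lower the open pads to just above the tab and centre by direct comparison.

Run:
```python
from h import *
import pickle
bot.move_pose(w(.0315,-.0012,.2),Q)
bot.movel(w(.0315,-.0012,.152),.1)
bot.wait(.3)
c=imaging.get_calibration('wrist');im,d=imaging.grab_frame('wrist');pickle.dump((c,im,d),open('w3.pkl','wb'))
print(readout.get_clock(),loc(readout.get_eef_pos()))
save('w3.png',cv2.resize(im[100:400,150:490],None,fx=2,fy=2,interpolation=cv2.INTER_CUBIC))
```

```text
5.35 [[ 0.03158224 -0.0011984   0.15228453]]
```

View pics/w3.png

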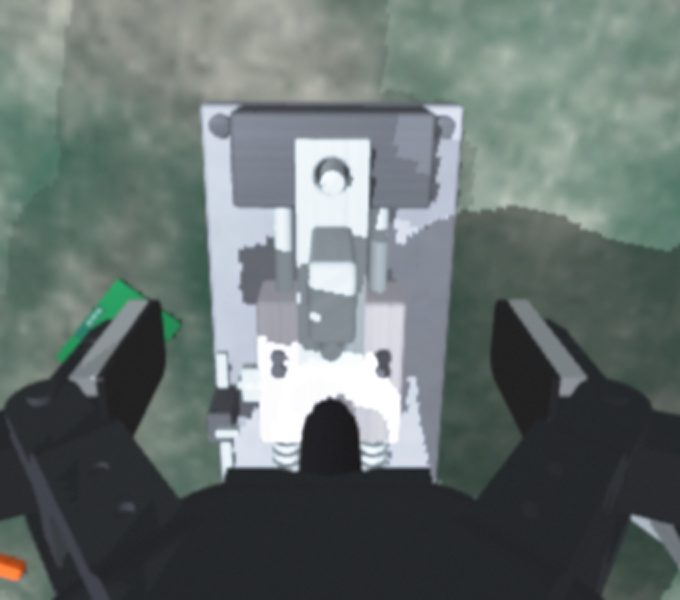

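The pads' midpoint is at column 327.5 and the tab and posts at 331 in the crop, so the tab lies about 1 mm to clamp −y. I'll correct for that, descend, grip and lift.

```bash
cat >> h.py <<'E'
T0=T0+Rc@np.array([.0017,-.0022])
E
python3 - <<'E'
from h import *
import pickle
bot.movel(w(.03,0,.152),.1)
bot.movel(w(.03,0,.120),.08)
f0=readout.get_ft_force();bot.clamp();print('open',readout.get_opening(),readout.get_ft_force()-f0)
p=readout.get_eef_pos()
s=bot.movel(p+[0,0,.035],.08,stop_force=25);print('stop',s,readout.get_ft_force()-f0,readout.get_clock())
c=imaging.get_calibration('wrist');im,d=imaging.grab_frame('wrist');save('w4.png',cv2.resize(im[100:400,150:490],None,fx=2,fy=2))
im,d=imaging.grab_frame('scene');save('s4.png',cv2.resize(im[170:290,240:420],None,fx=4,fy=4,interpolation=cv2.INTER_CUBIC))
E
```

```text
open 0.15378708929976098 [-1.79546806  0.58776265  5.08571885]
stop False [-0.16014981  0.60407818 -1.05763067] 7.3917
```

View pics/w4.png

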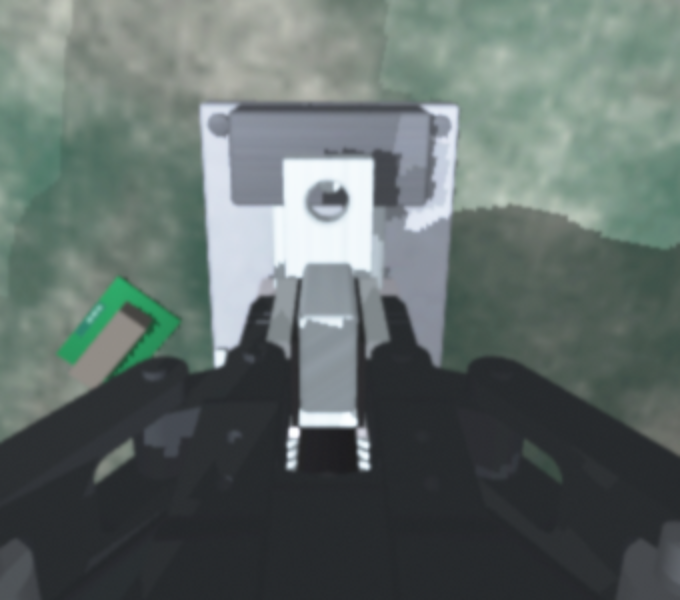

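View pics/s4.png

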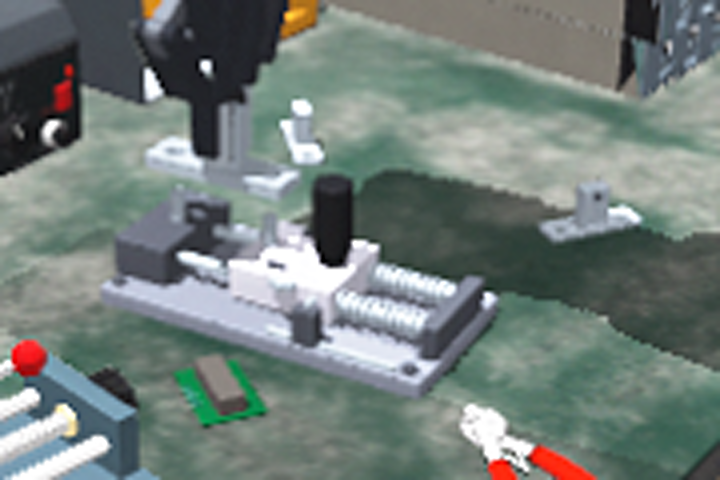

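The link is up and off both posts, level in the fingers, and the picture shows the clamp with bare posts. Moving it to the desk on the −y side now.

```bash
python3 - <<'E'
from h import *
import pickle
bot.movel(w(.03,0,.165),.1)
bot.movel(w(.005,-.118,.165),.15)
bot.movel(w(.005,-.118,.095),.1)
s=bot.movel(w(.005,-.118,.080),.02,stop_force=4);p=readout.get_eef_pos();print('contact',s,p,readout.get_ft_force())
bot.gripper_open();bot.wait(.1);print(readout.get_opening())
bot.movel(p+[0,0,.1],.15)
bot.move_pose(w(-.038,-.0,.2),Q);bot.wait(.2)
print(readout.get_clock())
for n in('top','scene','wrist'):
    c=imaging.get_calibration(n);im,d=imaging.grab_frame(n);pickle.dump((c,im,d),open(n+'5.pkl','wb'));save(n+'5.png',im)
E
python3 - <<'E'
import cv2,numpy as np
s=cv2.imread('pics/scene5.png')[170:290,240:420]
w=cv2.imread('pics/wrist5.png')[0:340,200:540]
cv2.imwrite('pics/s5.png',cv2.resize(s,None,fx=4,fy=4,interpolation=2))
cv2.imwrite('pics/w5.png',cv2.resize(w,None,fx=1.75,fy=1.75,interpolation=2))
E
```

```text
contact True [ 0.60221922 -0.0760197   0.08422152] [-2.157818   -0.26395619  9.53719478]
1.000584531874062
12.4833
```

View pics/s5.png

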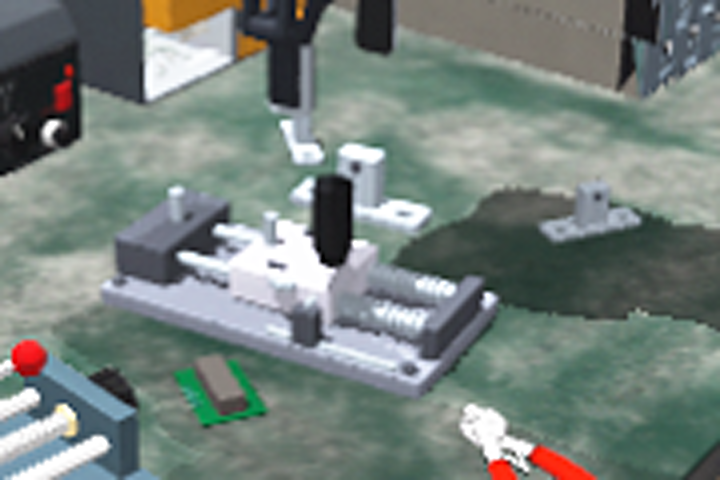

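View pics/w5.png

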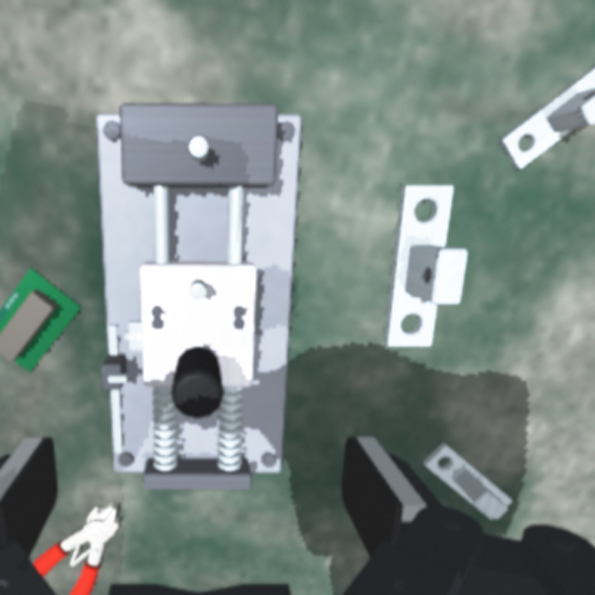

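The keeper stands flat on the bare desk at crop (425,265), clear of the clamp, and both posts are bare. I'll re-measure the pointer and tooth from this view.

Run:
```python
from h import *
import pickle
c,im,d=pickle.load(open('wrist5.pkl','rb'))
save('w5b.png',cv2.resize(im[175:235,255:335],None,fx=10,fy=10,interpolation=cv2.INTER_CUBIC))
```

```text
(no output)
```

View pics/w5b.png

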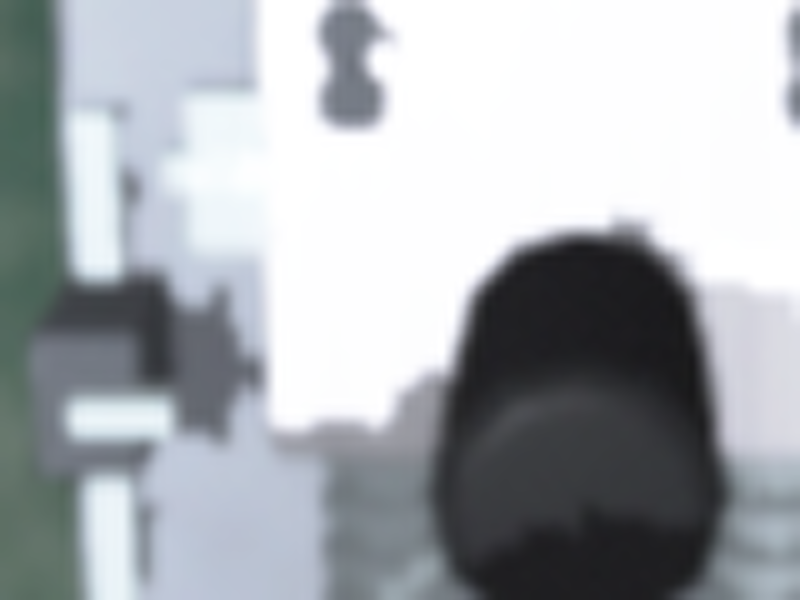

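Run:
```python
from h import *
import pickle
c,im,d=pickle.load(open('wrist5.pkl','rb'))
f=lambda p,s,o:(np.array(p,float)+.5)/s-.5+np.array(o)
P=loc(atz(c,f([(165,172),(175,417)],10,(255,175)),.036));print(P,'dx',P[0,0]-P[1,0])
f0=readout.get_ft_force()
bot.movel(w(-.038,0,.119),.12)
bot.clamp();bot.wait(.1);p=readout.get_eef_pos()
print('open',readout.get_opening()*85,loc(p),readout.get_ft_force()-f0)
dx=-.020
s=bot.movel(p+np.r_[Rc@[dx,0],0],.04);bot.wait(.2)
print(s,loc(readout.get_eef_pos())-loc(p),(readout.get_ft_force()-f0),readout.get_clock())
for n in('scene','wrist'):
    c=imaging.get_calibration(n);im,d=imaging.grab_frame(n);pickle.dump((c,im,d),open(n+'6.pkl','wb'));save(n+'6.png',im)
im=cv2.imread('pics/wrist6.png');cv2.imwrite('pics/w6.png',cv2.resize(im[60:400,170:490],None,fx=1.75,fy=1.75))
im=cv2.imread('pics/scene6.png');cv2.imwrite('pics/s6.png',cv2.resize(im[210:290,260:380],None,fx=6.6,fy=6.6,interpolation=2))
```

```text
[[-0.02429282  0.03527675  0.036     ]
 [-0.04671889  0.03538139  0.036     ]] dx 0.02242606794759085
open 20.291737569901667 [[-0.03793921  0.00015664  0.11932029]] [-1.36101532  1.31696738  7.07351293]
False [[-1.90805271e-02  1.55249222e-04  5.19863906e-05]] [ 7.78010814  2.5954753  -4.20543583] 15.0167
```

View pics/w6.png

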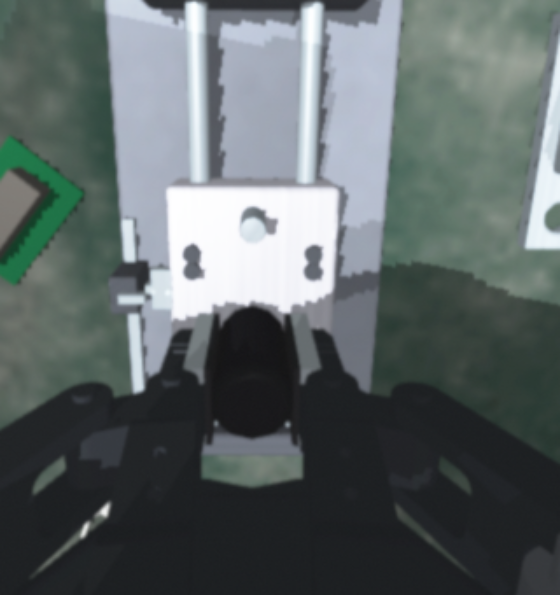

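View pics/s6.png

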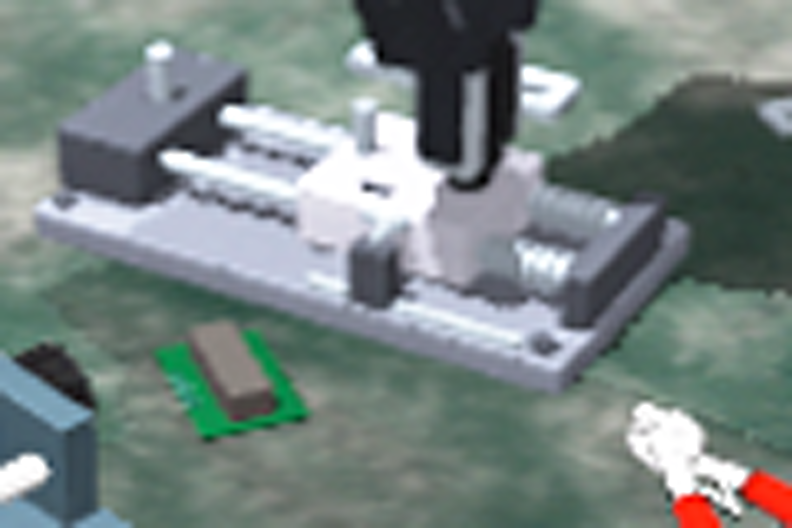

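The carriage follows the hand and is almost at the mark. I'll enlarge the pointer and tooth.

Run:
```python
from h import *
import pickle
c,im,d=pickle.load(open('wrist6.pkl','rb'))
save('w6b.png',cv2.resize(im[205:245,225:275],None,fx=15,fy=15,interpolation=cv2.INTER_CUBIC))
```

```text
(no output)
```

View pics/w6b.png

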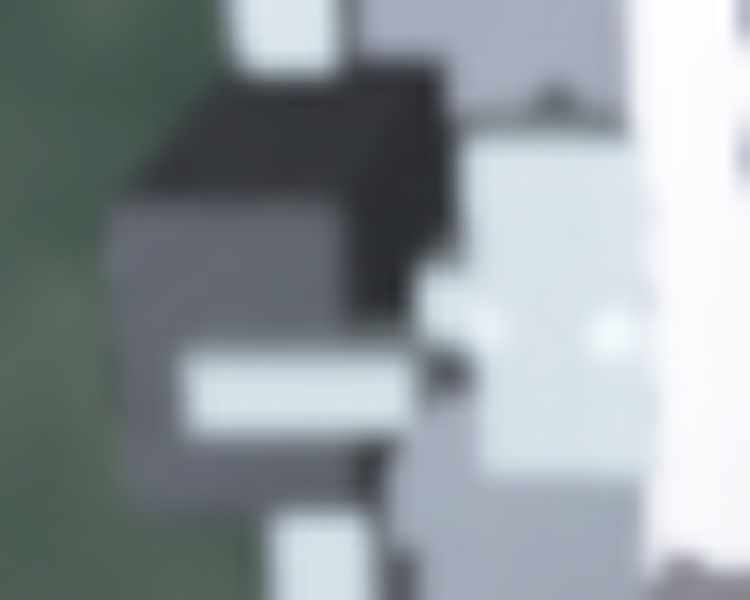

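Run:
```python
from h import *
import pickle
c,im,d=pickle.load(open('wrist6.pkl','rb'))
f=lambda p,s,o:(np.array(p,float)+.5)/s-.5+np.array(o)
P=loc(atz(c,f([(418,304),(415,394),(418,266),(415,350),(418,344),(415,438)],15,(225,205)),.036));print(P.round(4))
e=P[0,0]-P[1,0];print('remaining',e)
p=readout.get_eef_pos()
# commanded target: prior target -20 gave 19.1; command relative to the last target
q0=w(-.03794,.000157,.11932)
tgt=w(-.03794-.020-e,.000157,.11932)
bot.movel(tgt,.02);bot.wait(.4)
print(loc(readout.get_eef_pos())-loc(p),readout.get_ft_force(),readout.get_clock())
c=imaging.get_calibration('wrist');im,d=imaging.grab_frame('wrist');pickle.dump((c,im,d),open('wrist7.pkl','wb'))
save('w7b.png',cv2.resize(im[185:225,225:275],None,fx=15,fy=15,interpolation=cv2.INTER_CUBIC))
save('w7.png',im)
```

```text
[[-0.043   0.0355  0.036 ]
 [-0.0468  0.0358  0.036 ]
 [-0.0414  0.0354  0.036 ]
 [-0.0449  0.0357  0.036 ]
 [-0.0447  0.0356  0.036 ]
 [-0.0487  0.0359  0.036 ]]
remaining 0.003787106731073686
[[-3.69081734e-03  3.92505873e-05  8.62338801e-06]] [ 7.51014393  1.72235559 -5.66605644] 15.8583
```

View pics/w7b.png

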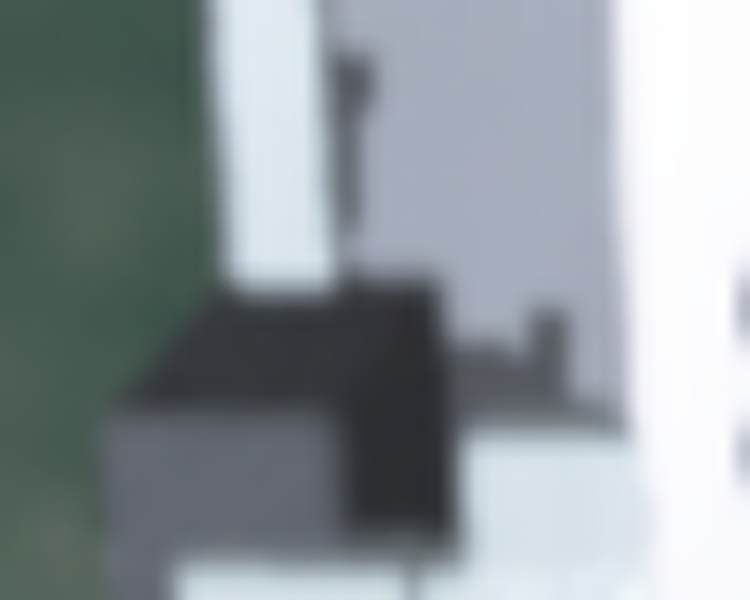

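Run:
```python
from h import *
import pickle
c,im,d=pickle.load(open('wrist7.pkl','rb'))
save('w7c.png',cv2.resize(im[205:245,225:275],None,fx=15,fy=15,interpolation=cv2.INTER_CUBIC))
g=im.sum(2)/3.
for u in range(236,264): print(u,g[215:235,u].astype(int))
```

```text
236 [104 105 105 105 106 106 110 124 141 144 140 136 126 112 106 106 105 103
  94  86]
237 [104 104 105 105 105 106 117 146 181 200 203 196 170 130 109 106 106 101
  90  81]
238 [104 105 105 105 105 108 120 155 197 218 221 216 186 138 110 105 104 100
  87  79]
239 [105 105 106 105 106 108 121 156 199 219 224 218 188 139 111 105 103  99
  87  80]
240 [105 105 105 106 106 109 121 156 199 220 224 218 190 142 112 105 102  99
  90  83]
241 [106 105 105 105 105 107 121 156 199 219 223 219 195 148 113 103 102 100
  96  94]
242 [105 105 105 105 105 106 119 154 197 219 223 219 197 151 113 103 102 103
 113 132]
243 [104 105 105 105 104 106 117 148 193 218 223 219 197 151 113 102 102 108
 134 173]
244 [104 106 105 104 103 105 116 145 190 218 223 219 196 150 112 101 102 109
 141 188]
245 [103 104 103 103 102 105 115 143 190 218 224 219 196 149 111 102 102 108
 142 190]
246 [ 95  96  97  97  98 103 114 144 190 218 223 219 196 148 110 100  99 108
 141 190]
247 [ 77  78  79  81  84  92 109 143 190 218 223 219 193 143 102  92  92 106
 148 195]
248 [ 56  57  58  58  64  79 103 139 189 218 223 219 190
[... 635 characters left out ...]
174]
256 [193 199 199 196 190 184 188 201 218 227 228 225 218 207 197 193 192 191
 187 185]
257 [216 222 221 220 219 216 217 221 227 230 229 232 231 223 216 214 213 213
 212 211]
258 [219 224 224 224 224 223 223 225 230 232 233 241 242 232 224 221 221 220
 220 220]
259 [219 225 225 225 224 224 224 226 232 235 237 243 243 233 225 223 223 223
 222 222]
260 [219 225 225 225 225 225 225 226 232 234 233 234 234 228 224 223 223 223
 223 223]
261 [219 225 225 224 224 225 225 226 231 233 231 233 233 229 225 223 223 223
 223 223]
262 [219 224 224 224 224 224 224 225 229 230 229 235 239 235 227 224 223 223
 223 223]
263 [219 224 224 224 224 223 224 227 233 233 228 229 236 234 227 223 223 223
 223 223]
```

View pics/w7c.png

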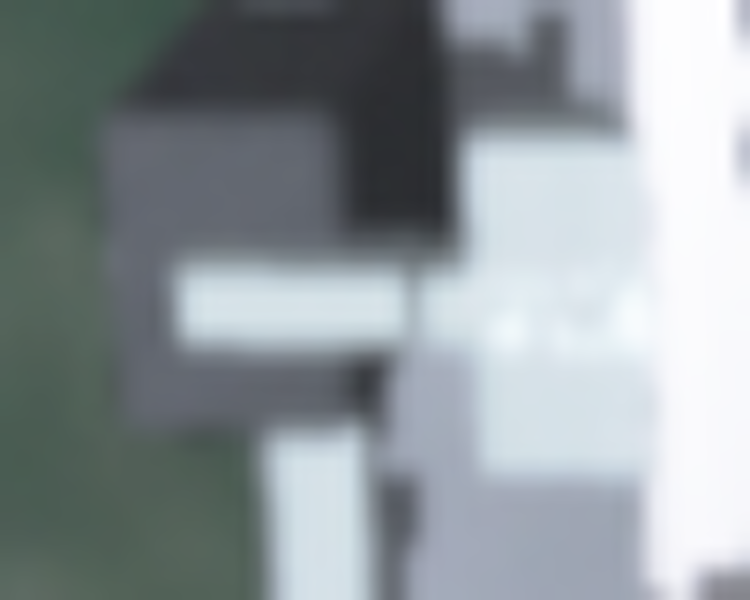

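Pointer and tooth now form one continuous strip, with their edges on the same rows (222–227), so they agree within about 0.2 mm. I'll check for drift and look at the whole scene before handing in.

Run:
```python
from h import *
bot.wait(1.0)
print(loc(readout.get_eef_pos()),readout.get_clock(),readout.get_ft_force())
im,d=imaging.grab_frame('wrist');c=imaging.get_calibration('wrist')
g=im.sum(2)/3.
for u in(240,249,254): print(g[217:231,u].astype(int))
print('tooth local x',loc(atz(c,[(250.,224.5)],.036)))
im,d=imaging.grab_frame('top');save('top8.png',im)
im,d=imaging.grab_frame('scene');save('s8.png',cv2.resize(im[170:290,240:420],None,fx=4,fy=4,interpolation=2))
```

```text
[[-0.06071883  0.00033487  0.11937587]] 16.9083 [ 7.50060921  1.93733238 -5.18893751]
[105 105 106 108 121 156 199 219 224 219 190 142 111 105]
[ 47  49  56  77 102 139 189 218 223 218 187 127  75  62]
[ 58  56  61  78 104 141 187 217 221 219 209 190 178 175]
tooth local x [[-0.04649959  0.03689955  0.036     ]]
```

View pics/s8.png

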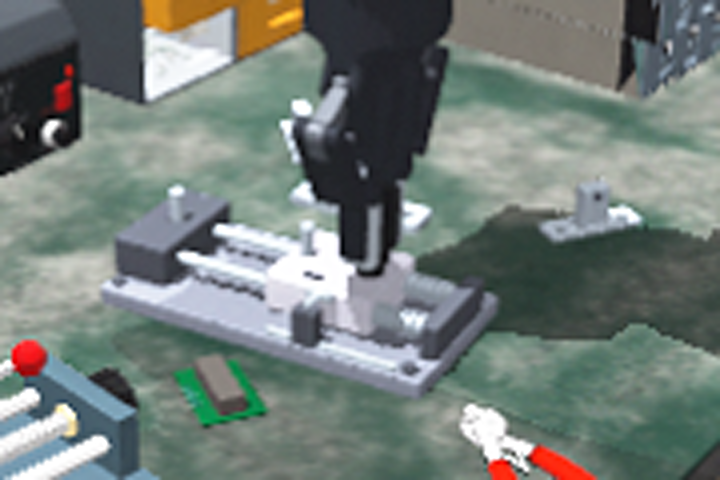

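View pics/top8.png

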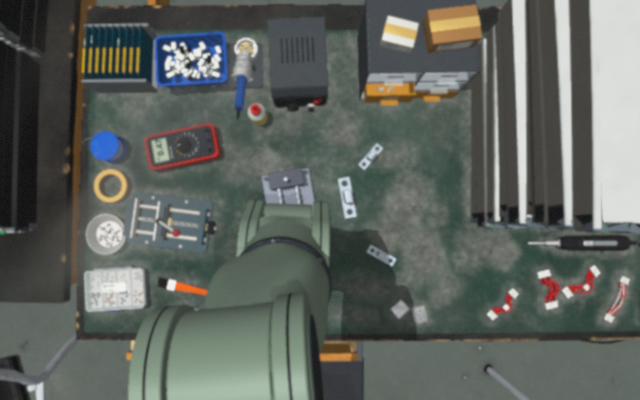

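The hold did not drift over 1 s. The keeper stands at top (347,197), clear of the clamp and the decoys, and the circuit board, cutters and flux bottle look unmoved. Handing in.

```bash
python3 -c "
from h import *
print(hand_in())"
```

```text
the job is handed in; nothing more can be done
None
```

The board clamp is ready and handed in at about 17 s. The keeper link is off its posts and stands flat on the bare desk about 7 cm out from the clamp's -y edge. The gripper is still holding the carriage by its knob, at the mark.

- **Alignment:** in the last wrist picture the pointer and tooth form one continuous strip, lined up to about 0.2 mm. A second picture about 1 s later showed no drift, with the spring pulling about 7.5 N on the tool.
- **Left alone:** the width mark measured the same before and after (within about 0.3 mm). The circuit board, cutters, flux bottle and the two smaller look-alike links appear unmoved. The arm hid the cutters in the last top picture, so I checked those in the scene view.
- **Disagreements:** the top and wrist cameras placed the clamp about 3–4 mm apart. I centred on the tab by comparing it directly with the gripper pads. The first pull came up about 0.9 mm short of the 20 mm commanded, because the arm gave a little; I finished it from the picture.

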